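# Complete the fuse-carton layer and hold the clip open over its stock card

## Robot

A 7-joint arm with a two-finger parallel gripper is mounted at the origin on the work surface. World frame = base frame: x ahead of the robot, y to its left, z up, the work surface at z = 0. Lengths are in m, angles in rad, forces in N, time in s.
With the tool pointing down it reaches from about 0.35 to 0.9 m from the base axis. Payload 7.2 kg.
Tool frame: the origin (TCP) lies at the very end of the fingers, on their centre line; the grasp point (between the pads) lies 19 mm behind it (bot.grasp_offset is the y of the grasp point in the tool frame, in m); y points along the fingers, z is the direction in which the jaws open and shut, and the axes are right-handed (so a half turn about y gives the same grasp; the last joint's range is limited). The gripper opens to 85 mm and grips with 20 to 120 N. Pads are 22 mm wide; open, the fingers measure 114 mm over their backs; the gripper's body (76 mm by 85 mm) begins 54 mm behind the grasp point. The pads swing forward as they close: fully open they stand 13 mm farther back than shut.
Start: joints at [1.16, 0.411, -0.013, 1.596, 0.006, 1.134, -0.082], TCP at [0.21, -0.589, 0.231] pointing down, gripper open.
Joint ranges: [-2.95, 2.95], [-0.29, 1.99], [-1.47, 1.44], [0.14, 2.54], [-1.03, 4.17], [0.13, 1.85], [-2.86, 2.86]. Speed limits (rad/s): [2.39, 2.39, 3.01, 3.01, 3.14, 3.14, 3.14].

## Interface

Orientations are given as [roll, pitch, yaw] about the fixed x, y, z axes, in that order (R = Rz(yaw) Ry(pitch) Rx(roll)).
In Python, from workcell import bot gives the robot as it stands. Calls block until the motion is done:
- bot.goto(position, orientation): joint-space move of the TCP to a pose.
- bot.move_straight(position, vel=0.15, rotation=None, max_force=None): straight line of the TCP; rotation=None keeps the orientation; vel is the mean speed in m/s. With max_force (N) it stops when the force on the tool has changed by that much, and returns True; else False.
- bot.movej(angles): joint-space move.
- bot.ungrasp() and bot.close(f_grip=None): open the fingers fully, or close them until they stop; f_grip is the grip in N (None keeps the last).
- bot.wait(seconds).
- bot.solve_ik(position, orientation): joint angles nearest the present ones, or None.
- bot.get_image(name): name is "scene" or "side" or "wrist"; returns the picture (384x512x3 uint8, red, green, blue); there is no depth.
- bot.get_calibration(name): a dict with "fx", "fy", "cx", "cy" (pixels), "xyz" and "orientation" of the camera in the world. Camera axes: x right, y down, z forward; pixel columns grow to the right and rows downward; lengths in m; the calibration is good to about 2 mm. A picture is of the moment at which its call begins: read the wrist's pose just before it. get_calibration takes no time and is no camera call; for the wrist camera it gives the pose at the moment of the call.
A pose or a line that the arm cannot do raises bot.MotionError and nothing moves.
- bot.hand_in(): hands the job in, once; it reports no verdict.
Readings, each from a call of its own:
- bot.read_t(): time.
- bot.read_joint_pos(): joint angles.
- bot.read_qd(): joint speeds.
- bot.read_joint_efforts(): joint torques, N m.
- bot.read_position(): TCP position.
- bot.read_tool_rot(): TCP orientation.
- bot.read_contact_force(): force on the tool from outside, world axes, zero at the start.
- bot.read_torque(): the same for the moment, N m.
- bot.read_gripper_width(): finger opening in m.
Only numpy, scipy, OpenCV 4.12 (cv2) and the standard library are available. Lean on these libraries where they do the work, as an engineer would, in place of code of your own. Each camera call takes 0.05 s, during which the arm holds its last target. There are 200 camera calls.

## Task

Complete the interlocking layer of fuse cartons on the little wooden pallet: stand the two loose cartons upright in the two empty blue marked places, one beside the carton already there and one crosswise at the ends of the pair. Then squeeze the orange spring clip by its two tails, lift it off the steel fin and hold it gaping over the middle of the top edge of the pallet's upright stock card, one jaw well down on each side and neither touching the card, ready for a delivery slip to be slid in. Finish while still holding the clip open there; leave the lantern, bowl and screwdriver where they are.

Things in the scene. Friction and masses are not known exactly. Their poses are not given: they have to be found in the camera images.
- slab: Fixed light-wood pallet slab, 130 (its x) x 200 (its y) mm, top 15 mm above the work surface; origin at the centre of its underside. Its -y half carries three blue marked carton places, and the stock card stands along its +y side.
- spot0: Marked place of the carton that already stands there: the point where that carton's centre is, 22 mm above the slab's top; x along the carton's 56 mm length. At (16, -64) mm in the slab's x, y; length along the slab's x.
- spot_long: Empty blue marked place beside the first carton: the point where the carton's centre belongs, 22 mm above the slab's top (37 mm above the work surface); its x is the direction of the carton's 56 mm length (the slab's x). At (16, -32) mm in the slab's x, y. 4 mm gap to the neighbour.
- spot_cross: Empty blue marked place across the ends of the pair: where the carton's centre belongs, 22 mm above the slab's top; its x is the direction of the carton's 56 mm length (the slab's y). At (-30, -48) mm in the slab's x, y; 4 mm gap to the pair's ends. A carton held by its two 28 mm wide end faces goes in freely if spot_long is filled before spot_cross.
- carton0_mid (a point): Centre of the carton already in place at spot0 (loose, 120 g, same as the others). Leave it there.
- carton1_mid (a point): Centre of a loose closed fuse carton, brown board with a red band, 56 (x) x 28 (y) x 44 (z) mm, about 120 g, standing on the work surface; the centre is half-way up.
- carton2_mid (a point): Centre of the other loose fuse carton, identical to the first; either may go in either empty place.
- fin: Fixed grey base 90 x 80 x 12 mm (origin under its centre) with an upright steel fin: 4 mm thick (y), 50 mm long (x), top edge 60 mm above the work surface. The clip is parked upright astride it, its pivot barrel (5 mm radius) resting on the edge, 65 mm above the work surface, pivot axis along the fin; lift at least 45 mm to clear.
- clip_pivot (a point): Centre of the orange clip, on its pivot axis (x); y is the squeezing direction. Two tails rise 37 mm above it, 20 mm wide (x), flared to 37 mm over the outsides; squeezed along y, pads' middle about 24 mm above the pivot, they become parallel, 22 mm over the outsides. Jaws, 30 mm wide, reach 42 mm below it. 45 g. It stays midway between the fingers; its frame leans 0.2 rad when open.
- clip_jaw (a joint): Opening of the clip in rad: 0 clamped on the 4 mm fin, 0.40 fully open at a stop (jaw tips then gape 20 mm). Springs shut when released. Squeezing takes about 4 N per finger to begin and 8 N to open fully; 20 N holds it firmly at the stop.
- jaw_a (a point): Inner face of one jaw, 2 mm above its tip (40 mm below the pivot).
- jaw_b (a point): Inner face of the other jaw, 2 mm above its tip.
- card: Stiff white stock card with a yellow band, fixed upright on the slab: origin at the middle of its top edge, 85 mm above the work surface; x along the edge (80 mm long), y across its 3 mm thickness, z up; it stands 70 mm above the slab's top, its lowest 12 mm in a black holder.
- lantern: Red battery lantern, 84 mm across, 148 mm high with its bail; origin under its centre. Bystander.
- bowl: Small blue ceramic bowl, 90 mm across, 42 mm high; origin under its centre. Bystander.
- screwdriver: Screwdriver, 180 mm long, lying along its x. Bystander.
Things that resemble listed ones, but are neither listed nor needed, are in the scene too. What is shaped like the fin but green or purple is not meant.

How it is judged:
On the way, in this order (a step that is already met when the one before it is completed fails the run):
1. all three cartons stand in their marked places, let go and at rest (horizontal distance between carton0_mid and spot0 below 0.007 m and z of carton0_mid in the frame of spot0 between -0.004 and 0.004 m and angle between the x axis of carton0_mid and the x axis of spot0, either way round below 0.15 rad and angle between carton0_mid's own z axis and vertical below 0.1 rad and ((horizontal distance between carton1_mid and spot_long below 0.007 m and z of carton1_mid in the frame of spot_long between -0.004 and 0.004 m and angle between the x axis of carton1_mid and the x axis of spot_long, either way round below 0.15 rad and angle between each of carton1_mid, carton2_mid's own z axis and vertical below 0.1 rad and horizontal distance between carton2_mid and spot_cross below 0.007 m and z of carton2_mid in the frame of spot_cross between -0.004 and 0.004 m and angle between the x axis of carton2_mid and the x axis of spot_cross, either way round below 0.15 rad) or (horizontal distance between carton1_mid and spot_cross below 0.007 m and z of carton1_mid in the frame of spot_cross between -0.004 and 0.004 m and angle between the x axis of carton1_mid and the x axis of spot_cross, either way round below 0.15 rad and angle between each of carton1_mid, carton2_mid's own z axis and vertical below 0.1 rad and horizontal distance between carton2_mid and spot_long below 0.007 m and z of carton2_mid in the frame of spot_long between -0.004 and 0.004 m and angle between the x axis of carton2_mid and the x axis of spot_long, either way round below 0.15 rad)) and contact force between the fingers and carton0 below 0.1 N and contact force between the fingers and carton1 below 0.1 N and contact force between the fingers and carton2 below 0.1 N and linear speed of each of carton0, carton1, carton2 below 0.02 m/s), for 0.2 s.
2. the clip is squeezed open and lifted clear of its fin (value of joint clip_jaw above 0.2 rad and contact force between clip and fin below 0.1 N and z of clip_pivot in the frame of fin above 0.08 m), for 0.1 s.
At the end, for the whole second after the job is handed in: Three cartons upright in the marked places (7 mm, 0.15 rad), released. Fingers hold the clip still, open over 0.2 rad, a jaw on each side of the card, tips 10 to 38 mm below its top edge, within 28 mm of its middle and 3 mm or more off its mid-plane, touching neither card nor pallet (horizontal distance between carton0_mid and spot0 below 0.007 m and z of carton0_mid in the frame of spot0 between -0.004 and 0.004 m and angle between the x axis of carton0_mid and the x axis of spot0, either way round below 0.15 rad and angle between carton0_mid's own z axis and vertical below 0.1 rad and ((horizontal distance between carton1_mid and spot_long below 0.007 m and z of carton1_mid in the frame of spot_long between -0.004 and 0.004 m and angle between the x axis of carton1_mid and the x axis of spot_long, either way round below 0.15 rad and angle between each of carton1_mid, carton2_mid's own z axis and vertical below 0.1 rad and horizontal distance between carton2_mid and spot_cross below 0.007 m and z of carton2_mid in the frame of spot_cross between -0.004 and 0.004 m and angle between the x axis of carton2_mid and the x axis of spot_cross, either way round below 0.15 rad) or (horizontal distance between carton1_mid and spot_cross below 0.007 m and z of carton1_mid in the frame of spot_cross between -0.004 and 0.004 m and angle between the x axis of carton1_mid and the x axis of spot_cross, either way round below 0.15 rad and angle between each of carton1_mid, carton2_mid's own z axis and vertical below 0.1 rad and horizontal distance between carton2_mid and spot_long below 0.007 m and z of carton2_mid in the frame of spot_long between -0.004 and 0.004 m and angle between the x axis of carton2_mid and the x axis of spot_long, either way round below 0.15 rad)) and contact force between the fingers and carton0 below 0.1 N and contact force between the fingers and carton1 below 0.1 N and contact force between the fingers and carton2 below 0.1 N and ((y of jaw_a in the frame of card above 0.003 m and y of jaw_b in the frame of card below -0.003 m) or (y of jaw_b in the frame of card above 0.003 m and y of jaw_a in the frame of card below -0.003 m)) and z of jaw_a in the frame of card between -0.036 and -0.008 m and x of jaw_a in the frame of card between -0.028 and 0.028 m and z of jaw_b in the frame of card between -0.036 and -0.008 m and x of jaw_b in the frame of card between -0.028 and 0.028 m and value of joint clip_jaw above 0.2 rad and contact force between the fingers and clip above 2 N and contact force between clip and card below 0.5 N and contact force between clip and slab below 0.5 N and linear speed of clip below 0.03 m/s); the arm keeps its last pose, push and grip.
It fails at once if the lantern is pushed more than 30 mm (distance of lantern from where it was at the start of the episode above 0.03 m).
It fails at once if the bowl is pushed more than 30 mm (distance of bowl from where it was at the start of the episode above 0.03 m).
It fails at once if the screwdriver is pushed more than 30 mm (distance of screwdriver from where it was at the start of the episode above 0.03 m).
It also fails if it takes over 72 s, if anything falls off the work surface, if the arm or the gripper's body presses on something with over 40 N, if the wrist force passes 120 N, or if a joint passes its speed limit or range.

## Working session

There is one attempt and no reset: what is moved stays moved. The work goes in short steps, each a Python script; the robot and the scene stay as the last script left them, time stands still between calls to the robot, and variables do not carry over. Pictures are saved under pics/ and viewed, about 8 in all and at most 12, crops included, and the job is handed in when it is done.

```bash
ls; mkdir -p pics
python3 - <<'E'
from workcell import bot
import cv2,numpy as np
a=bot.get_image("scene");b=bot.get_image("side")
for n,i in(("scene",a),("side",b)):
    cv2.imwrite(f"pics/{n}0.png",i[:,:,::-1])
    print(n,bot.get_calibration(n))
print(bot.get_calibration("wrist"),bot.read_position(),bot.read_tool_rot(),bot.grasp_offset,bot.read_t())
E
python3 -c "
import cv2
for n in('scene','side'):
    i=cv2.imread(f'pics/{n}0.png');cv2.imwrite(f'pics/{n}0b.png',cv2.resize(i,(800,600),interpolation=cv2.INTER_CUBIC))"
```

```text
pics
scene {'fx': 401.1934478221584, 'fy': 401.1934478221584, 'cx': 250.69294639808004, 'cy': 191.0578065800946, 'xyz': array([1.05437543, 0.99084534, 0.77171138]), 'orientation': array([-2.12080595e+00, -2.13234594e-03,  2.65207523e+00])}
side {'fx': 407.05422956639893, 'fy': 407.05422956639893, 'cx': 248.86620729360303, 'cy': 189.7501489091258, 'xyz': array([ 0.46960778, -0.63039412,  0.8701969 ]), 'orientation': array([-2.42534972,  0.00943077, -0.1363155 ])}
{'fx': 314.08295687263546, 'fy': 314.08295687263546, 'cx': 257.6436951892913, 'cy': 187.45305784519576, 'xyz': array([ 0.27391865, -0.56591497,  0.37259083]), 'orientation': array([ 2.87304882e+00,  1.21314821e-03, -1.22696461e+00])} [ 0.20987215 -0.58821931  0.23051222] [-1.57228614e+00 -9.34249284e-05 -2.79878422e+00] -0.0187 0.1
```

View pics/scene0b.png

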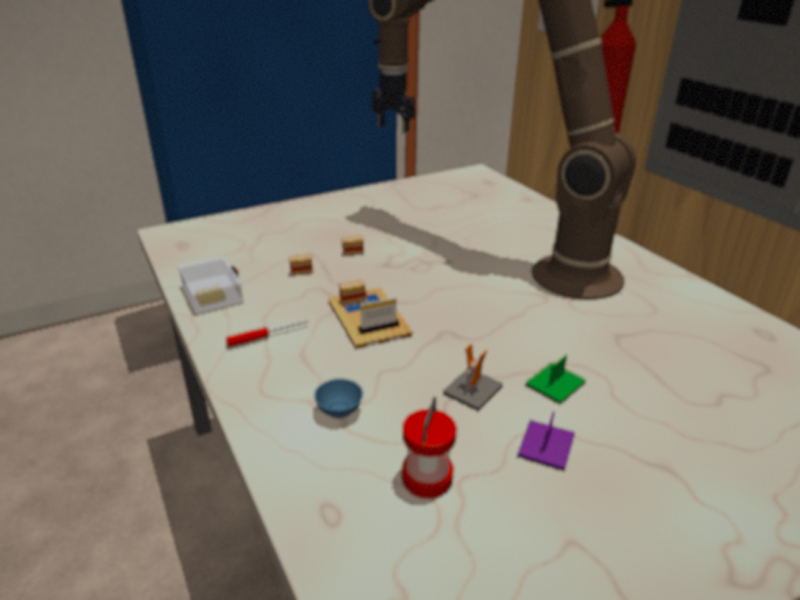

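View pics/side0b.png

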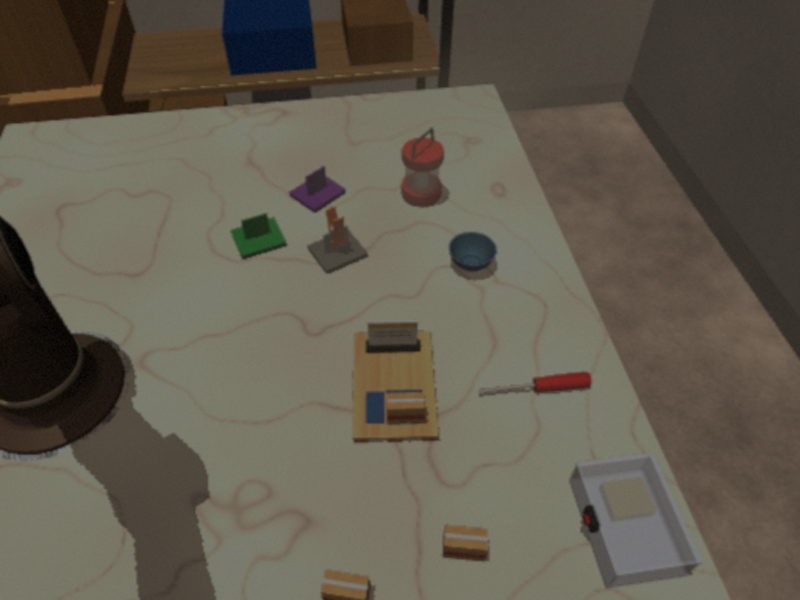

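The scene view shows the robot, pallet at (370,315), cartons at (301,264) and (352,245), and the clip on the grey fin at (473,380). In the side view the slab corners are at (353,440), (437,439), (433,333) and (357,333), loose cartons are at (466,540) and (346,585), and the grey fin base is at (337,250), all in 800-wide pixels.

```bash
cat > h.py <<'E'
from workcell import bot
import cv2, numpy as np
from scipy.spatial.transform import Rotation as Ro
def rays(c,uv):
    uv=np.atleast_2d(np.asarray(uv,float))
    d=np.c_[(uv[:,0]-c["cx"])/c["fx"],(uv[:,1]-c["cy"])/c["fy"],np.ones(len(uv))]
    return Ro.from_euler("xyz",c["orientation"]).apply(d)
def onz(c,uv,z):
    d=rays(c,uv); o=np.array(c["xyz"]); return o+d*((z-o[2])/d[:,2])[:,None]
def proj(c,P):
    q=Ro.from_euler("xyz",c["orientation"]).inv().apply(np.atleast_2d(P)-c["xyz"])
    return np.c_[q[:,0]/q[:,2]*c["fx"]+c["cx"],q[:,1]/q[:,2]*c["fy"]+c["cy"]]
def down(yaw): return [-np.pi/2,0,yaw]
def snap(cam,name,scale=1.5):
    c=bot.get_calibration(cam); im=bot.get_image(cam)[:,:,::-1].copy()
    cv2.imwrite(f"pics/{name}_raw.png",im)
    cv2.imwrite(f"pics/{name}.png",cv2.resize(im,None,fx=scale,fy=scale,interpolation=cv2.INTER_CUBIC))
    np.save(f"pics/{name}.npy",c,allow_pickle=True); return c,im
E
python3 - <<'E'
from h import *
np.set_printoptions(precision=4,suppress=True)
c=bot.get_calibration("side");s=1.5625
def f(p,z):return onz(c,np.array(p)/s,z)
sl=f([(353,439),(437,438),(433,333),(357,333)],.015);print("slab",sl,sl.mean(0))
print("cart",f([(444,530),(488,530),(324,577),(369,577)],.044))
print("base",f([(323,269),(366,254),(346,232),(308,244)],.012))
print("others",f([(473,255),(422,190),(480,390),(590,380)],0.01))
for p in ([.5,.0],[.5,-.3],[.6,.2]):
  for y in np.arange(-3,3.1,.75):
    q=bot.solve_ik([*p,.25],down(y)); print(p,y,None if q is None else np.round(q,2))
E
```

```text
slab [[ 0.4715 -0.1635  0.015 ]
 [ 0.5958 -0.1795  0.015 ]
 [ 0.6257  0.0161  0.015 ]
 [ 0.498   0.0345  0.015 ]] [ 0.5478 -0.0731  0.015 ]
cart [[ 0.5759 -0.3272  0.044 ]
 [ 0.6327 -0.3352  0.044 ]
 [ 0.4167 -0.3641  0.044 ]
 [ 0.4722 -0.3719  0.044 ]]
base [[0.451  0.1957 0.012 ]
 [0.5347 0.2231 0.012 ]
 [0.5026 0.2893 0.012 ]
 [0.4269 0.2664 0.012 ]]
others [[ 0.7355  0.193   0.01  ]
 [ 0.6724  0.3959  0.01  ]
 [ 0.6798 -0.1032  0.01  ]
 [ 0.8584 -0.1098  0.01  ]]
[0.5, 0.0] -3.0 [ 0.4   0.23 -0.58  1.84  0.14  1.11 -1.66]
[0.5, 0.0] -2.25 [ 0.45  0.24 -0.65  1.84  0.16  1.12 -0.93]
[0.5, 0.0] -1.5 [ 0.51  0.26 -0.71  1.83  0.18  1.12 -0.2 ]
[0.5, 0.0] -0.75 [ 0.56  0.27 -0.78  1.83  0.21  1.13  0.53]
[0.5, 0.0] 0.0 [ 0.65  0.3  -0.91  1.82  0.26  1.14  1.23]
[0.5, 0.0] 0.75 [ 0.85  0.43 -1.22  1.82  0.43  1.2   1.82]
[0.5, 0.0] 1.5 [ 0.85  0.43 -1.22  1.82  0.43  1.2   2.57]
[0.5, 0.0] 2.25 [ 0.27  0.21 -0.42  1.85  0.1   1.1  -2.65]
[0.5, 0.0] 3.0 [ 0.37  0.23 -0.54  1.84  0.13  1.11 -1.93]
[0.5, -0.3] -3.0 [ 0.56  0.33 -0.13  1.67  0.05  1.14 -1.01]
[0.5, -0.3] -2.25 [ 0.67  0.
[... 297 characters left out ...]
.33  0.32  0.16  1.69 -0.06  1.14 -2.7 ]
[0.5, -0.3] 2.25 [ 0.44  0.32  0.03  1.68 -0.01  1.14 -2.  ]
[0.5, -0.3] 3.0 [ 0.54  0.33 -0.1   1.67  0.04  1.14 -1.29]
[0.6, 0.2] -3.0 [ 0.22  0.58 -0.94  1.51  0.48  1.3  -2.21]
[0.6, 0.2] -2.25 [ 0.27  0.62 -1.04  1.51  0.54  1.33 -1.5 ]
[0.6, 0.2] -1.5 [ 0.27  0.62 -1.05  1.51  0.55  1.33 -0.76]
[0.6, 0.2] -0.75 [ 0.28  0.63 -1.07  1.5   0.56  1.34 -0.02]
[0.6, 0.2] 0.0 [ 0.28  0.64 -1.08  1.5   0.57  1.34  0.73]
[0.6, 0.2] 0.75 [ 0.35  0.72 -1.24  1.5   0.68  1.41  1.39]
[0.6, 0.2] 1.5 [ 0.35  0.72 -1.24  1.5   0.68  1.41  2.14]
[0.6, 0.2] 2.25 [-1.15  0.7   1.26  1.6  -0.68  1.34 -2.26]
[0.6, 0.2] 3.0 [ 0.14  0.53 -0.79  1.51  0.39  1.26 -2.42]
```

Run:
```python
from h import *
y=-1.71
bot.goto([.53,-.34,.22],down(y)); c,im=snap("wrist","w1")
bot.goto([.555,-.12,.25],down(y)); c,im=snap("wrist","w2")
print(bot.read_t(),c)
i=np.hstack([cv2.imread("pics/w1_raw.png"),cv2.imread("pics/w2_raw.png")])
cv2.imwrite("pics/w12.png",np.vstack([cv2.resize(i,(800,300),interpolation=cv2.INTER_AREA)]))
```

```text
2.5917 {'fx': 314.08295687263546, 'fy': 314.08295687263546, 'cx': 257.6436951892913, 'cy': 187.45305784519576, 'xyz': array([ 0.56501323, -0.05579349,  0.39177679]), 'orientation': array([ 2.87156092e+00, -1.25458286e-04, -1.40723217e-01])}
```

View pics/w1.png

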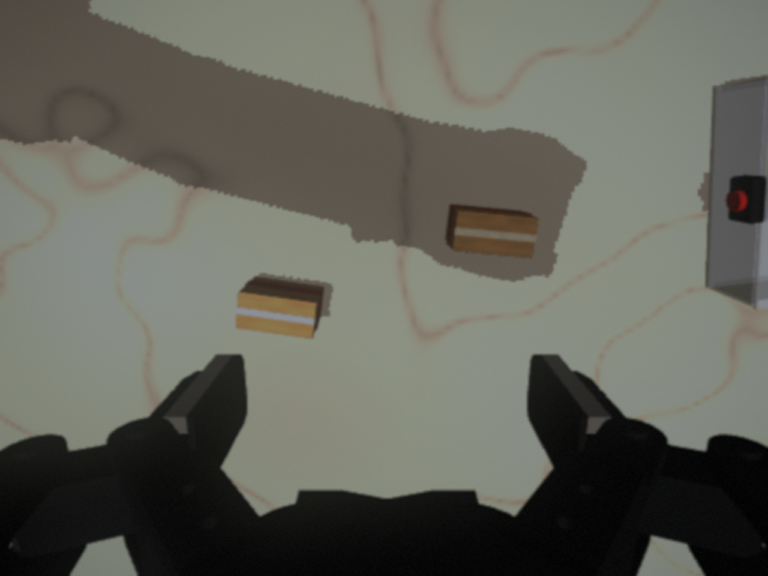

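View pics/w2.png

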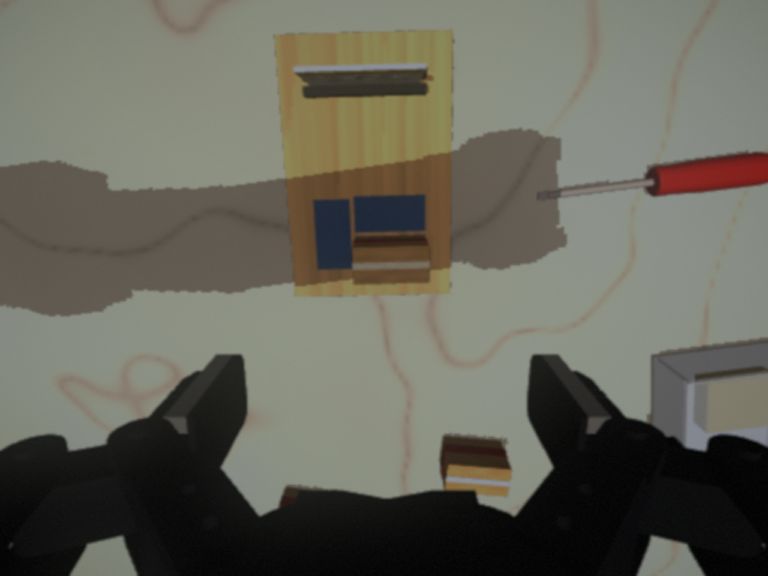

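w1: carton A's top is at (455–537, 210–257) in shadow, and carton B's top is at (236–318, 292–337). w2: slab corners are near (276,35), (453,30), (450,293) and (295,296), the blue places are at (332,235) and (390,213), and the card's top edge runs from (293,67) to (428,65).

```bash
cat > m.py <<'E'
from h import *
np.set_printoptions(precision=4,suppress=True)
def load(n): return np.load(f"pics/{n}.npy",allow_pickle=True).item(),cv2.imread(f"pics/{n}_raw.png")
def rect(c,mask,z):
    k=max(cv2.findContours(mask.astype(np.uint8),0,cv2.CHAIN_APPROX_NONE)[0],key=cv2.contourArea)
    P=onz(c,k[:,0,:],z)[:,:2]
    (x,y),(w,h),a=cv2.minAreaRect((P*1000).astype(np.float32))
    if w<h: w,h,a=h,w,a+90
    a=(a+90)%180-90
    return np.array([x/1000,y/1000,w/1000,h/1000,np.radians(a)])
def cart_top(n,x0,y0,x1,y1,z=.044):   # ROI in 512 px
    c,im=load(n); m=np.zeros(im.shape[:2],np.uint8); r=im[y0:y1,x0:x1].astype(int)
    hsv=cv2.cvtColor(im[y0:y1,x0:x1],cv2.COLOR_BGR2HSV)
    sat=(hsv[...,1]>95); v=hsv[...,2]
    t,_=cv2.threshold(v[sat].reshape(-1,1),0,255,cv2.THRESH_OTSU)
    m[y0:y1,x0:x1]=sat&(v>t); m=cv2.morphologyEx(m,cv2.MORPH_CLOSE,np.ones((7,7)))
    return rect(c,m,z)
E
python3 - <<'E'
from m import *
print("A",cart_top("w1",295,130,365,178)); print("B",cart_top("w1",150,178,222,232))
c,im=load("w1");h=cv2.cvtColor(im,cv2.COLOR_BGR2HSV)
for r in [(315,135,365,175),(150,180,220,230)]: print(h[r[1]:r[3]:4,(r[0]+r[2])//2].tolist())
c,im=load("w2");h=cv2.cvtColor(im,cv2.COLOR_BGR2HSV)
m=(h[...,1]>90)&(h[...,0]<35); m[:,:175]=0;m[:,310:]=0;m[205:]=0
b=(h[...,1]>90)&(h[...,0]>95)&(h[...,0]<130)
print("slab",rect(c,cv2.morphologyEx(m.astype(np.uint8),cv2.MORPH_CLOSE,np.ones((25,25))),.015))
L=b.copy();L[:,234:]=0;L[:,:200]=0;R=b.copy();R[:,:235]=0;R[:,300:]=0;R[158:]=0;L[190:]=0
print("cross",rect(c,L,.015));print("long",rect(c,R,.015))
print("card",onz(c,np.array([(293,67),(428,65)])/1.5,.085))
print("car0",cart_top("w2",230,158,292,194,.059))
print("slabc",onz(c,np.array([(276,35),(453,30),(450,293),(295,296)])/1.5,.015))
E
```

```text
A [ 0.6041 -0.34    0.0549  0.0272 -0.234 ]
B [ 0.4445 -0.376   0.0543  0.0268 -0.2914]
[[17, 47, 97], [16, 61, 80], [15, 125, 63], [15, 133, 88], [15, 134, 93], [17, 67, 110], [18, 58, 110], [16, 135, 91], [15, 132, 95], [17, 56, 95]]
[[42, 23, 144], [24, 33, 109], [17, 88, 58], [10, 94, 57], [18, 92, 61], [20, 121, 137], [19, 123, 139], [17, 63, 138], [130, 5, 140], [19, 122, 138], [20, 120, 138], [38, 27, 143], [40, 27, 143]]
slab [ 0.5485 -0.0699  0.1978  0.1295  1.4514]
cross [ 0.513  -0.1138  0.0531  0.0255  1.4581]
long [ 0.56   -0.1035  0.0528  0.0256 -0.1089]
card [[ 0.5163  0.      0.085 ]
 [ 0.5967 -0.0102  0.085 ]]
car0 [ 0.5555 -0.1459  0.0674  0.0159 -0.1408]
slabc [[ 0.4971  0.0355  0.015 ]
 [ 0.6245  0.0208  0.015 ]
 [ 0.6016 -0.1767  0.015 ]
 [ 0.4728 -0.1611  0.015 ]]
```

```bash
cat > pp.py <<'E'
from m import *
def pp(p,py,q,qy,look):
    T=down(py-np.pi/2); bot.goto([*p,.13],T); bot.move_straight([*p,.006],vel=.12); bot.close(f_grip=30)
    print("w",bot.read_gripper_width()); bot.move_straight([*p,.14],vel=.2)
    bot.goto([*q,.14],down(qy)); bot.move_straight([*q,.045],vel=.15)
    print("hit",bot.move_straight([*q,.0215],vel=.04,max_force=8),bot.read_position(),bot.read_tool_rot()[2]); bot.ungrasp(); bot.wait(.1)
    bot.move_straight([*q,.14],vel=.2)
    bot.goto([.555,-.19,.22],down(-.12-np.pi/2)); snap("wrist",look); print(bot.read_t())
if __name__=="__main__":
    pp([.6041,-.34],-.234,[.5603,-.1035],-.12-np.pi/2,"w3")
E
python3 pp.py
```

```text
w 0.05562754498974904
hit True [ 0.5598 -0.1035  0.0217] -1.69075238935224
10.125
```

View pics/w3.png

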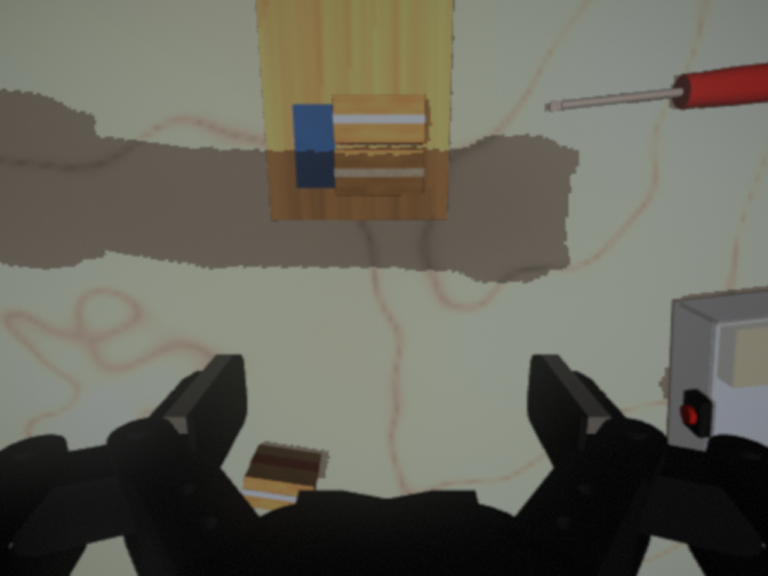

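w3: the first carton stands at (380,119) beside carton 0 at (380,172), parallel with a narrow gap. The cross place at (314,145) is still empty.

Run:
```python
from pp import *
c,im=load("w3")
print(onz(c,np.array([(333,96),(427,94),(333,142),(427,143),(380,119),(334,150),(425,150),(335,194),(425,194)])/1.5,.059))
pp([.4445,-.376],-.2914,[.513,-.1138],-.12,"w4")
```

```text
[[ 0.535  -0.088   0.059 ]
 [ 0.5911 -0.0936  0.059 ]
 [ 0.531  -0.1141  0.059 ]
 [ 0.5883 -0.1217  0.059 ]
 [ 0.5614 -0.1043  0.059 ]
 [ 0.5309 -0.1189  0.059 ]
 [ 0.5867 -0.1256  0.059 ]
 [ 0.5276 -0.1455  0.059 ]
 [ 0.5841 -0.1523  0.059 ]]
w 0.05582967339450604
hit True [ 0.5125 -0.1139  0.0217] -0.12008028148255034
18.2917
```

View pics/w4.png

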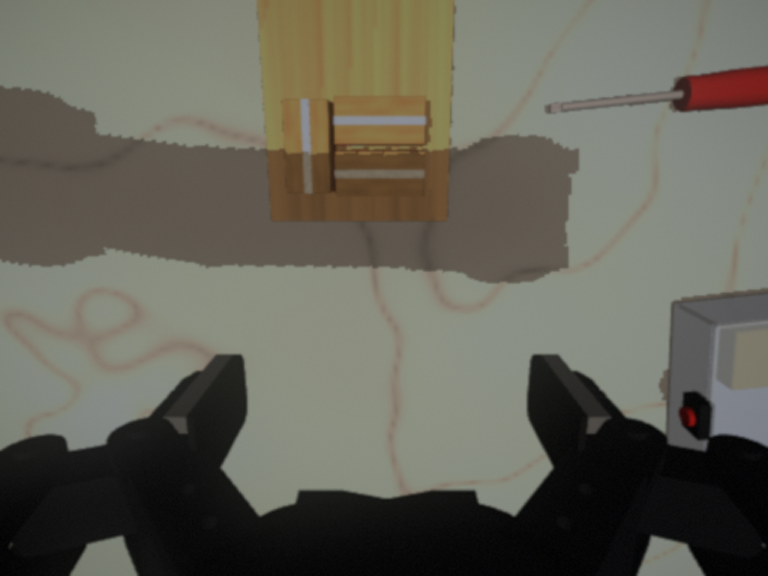

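w4: the second carton stands at (306,146), crosswise and clear of the pair's ends. All three places are filled. Next I look at the clip.

Run:
```python
from pp import *
c,im=load("w4")
p=onz(c,np.array([(283,98),(328,99),(330,193),(285,193)])/1.5,.059);print(p,p.mean(0))
for y in(.32,-2.82):
  for q in ([.479,.244,.2],[.479,.244,.07],[.557,-.005,.1],[.557,-.005,.2]):
    s=bot.solve_ik(q,down(y if q[0]<.5 else y-.44)); print(y,q,None if s is None else np.round(s,2))
y=.32
bot.goto([.479+.04*np.cos(y),.244+.04*np.sin(y),.25],down(y)); snap("wrist","w5");print(bot.read_t())
```

```text
[[ 0.5047 -0.0848  0.059 ]
 [ 0.5315 -0.0885  0.059 ]
 [ 0.5244 -0.1438  0.059 ]
 [ 0.4961 -0.1405  0.059 ]] [ 0.5142 -0.1144  0.059 ]
0.32 [0.479, 0.244, 0.2] [ 0.15  0.45 -0.93  1.8   0.4   1.09  0.97]
0.32 [0.479, 0.244, 0.07] [ 0.07  0.62 -0.84  1.92  0.6   0.87  0.8 ]
0.32 [0.557, -0.005, 0.1] [ 0.44  0.55 -0.69  1.86  0.44  0.89  0.99]
0.32 [0.557, -0.005, 0.2] [ 0.49  0.43 -0.75  1.76  0.33  1.08  1.08]
-2.82 [0.479, 0.244, 0.2] [-0.23  0.33 -0.42  1.83  0.15  1.02 -1.95]
-2.82 [0.479, 0.244, 0.07] [-0.33  0.48 -0.3   1.95  0.21  0.74 -2.  ]
-2.82 [0.557, -0.005, 0.1] [ 0.01  0.45 -0.11  1.89  0.07  0.81 -1.83]
-2.82 [0.557, -0.005, 0.2] [ 0.04  0.33 -0.16  1.79  0.06  1.02 -1.82]
19.9917
```

View pics/w5.png

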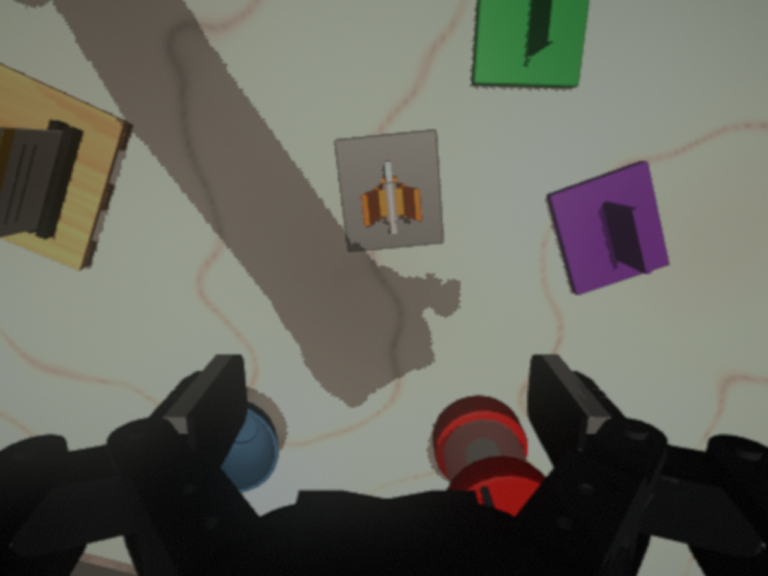

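w5: the grey base corners are at (335,141), (436,130), (443,242) and (349,251). The fin's top edge runs from (389,160) to (394,233). The orange tail tips are at x≈362–367 on the left and 418–423 on the right, rows 187–227.

Run:
```python
from m import *
c,im=load("w5");s=1.5
b=onz(c,np.array([(335,141),(436,130),(443,242),(349,251)])/s,.012);print(b,b.mean(0), np.linalg.norm(np.roll(b,-1,0)-b,axis=1),np.arctan2(*(b[2]-b[1])[1::-1]),np.arctan2(*(b[3]-b[0])[1::-1]))
f=onz(c,np.array([(389,160),(394,233)])/s,.06);print("fin",f,f.mean(0),np.arctan2(*(f[1]-f[0])[1::-1]))
h=cv2.cvtColor(im,cv2.COLOR_BGR2HSV);m=((h[...,0]<18)&(h[...,1]>130)); m[:,:225]=0;m[:,300:]=0;m[:105]=0;m[165:]=0
n,l,st,ce=cv2.connectedComponentsWithStats(m.astype(np.uint8));print(st*s)
m2=np.zeros_like(m,dtype=np.uint8);m2[m]=255
t=onz(c,np.array([(362,193),(366,227),(418,187),(423,221)])/s,.102);print("tails",t,t.mean(0))
cv2.imwrite("pics/w5c.png",cv2.resize(im[95:170,215:305],None,fx=8,fy=8,interpolation=cv2.INTER_CUBIC))
```

```text
[[0.4597 0.1937 0.012 ]
 [0.4276 0.2651 0.012 ]
 [0.5079 0.3001 0.012 ]
 [0.5391 0.2294 0.012 ]] [0.4836 0.2471 0.012 ] [0.0782 0.0876 0.0774 0.0871] 0.41130790229551567 0.42155197012863427
fin [[0.4594 0.2374 0.06  ]
 [0.506  0.2565 0.06  ]] [0.4827 0.247  0.06  ] 0.3901382688166449
[[     0.       0.     768.     576.  294090. ]
 [   381.     178.5      4.5      4.5      9. ]
 [   393.     177.       4.5      4.5     10.5]
 [   397.5    184.5     24.      36.     393. ]
 [   361.5    186.      25.5     40.5    399. ]
 [   385.5    202.5      1.5      7.5      7.5]
 [   396.     202.5      1.5      3.       3. ]]
tails [[0.4823 0.2275 0.102 ]
 [0.5014 0.2361 0.102 ]
 [0.4683 0.2586 0.102 ]
 [0.4868 0.2683 0.102 ]] [0.4847 0.2477 0.102 ]
```

View pics/w5c.png

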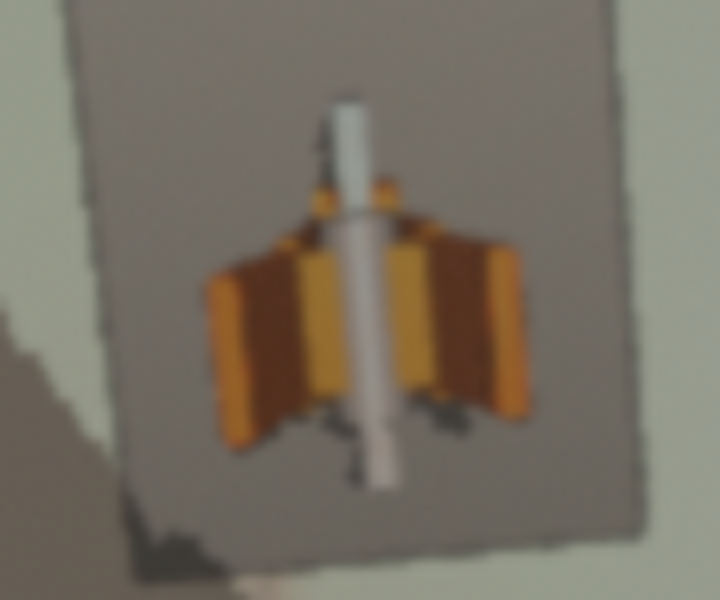

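The crop shows both tails symmetric about the fin, with outer tips at crop (222,362) and (525,333). That puts the clip centre at about (0.484, 0.2475), yaw 0.41.

Run:
```python
from m import *
p=[.484,.2475];y=.41
bot.goto([*p,.16],down(y)); print("hit",bot.move_straight([*p,.068],vel=.08,max_force=10))
print(bot.read_contact_force()); bot.close(f_grip=20); bot.wait(.2); print("w",bot.read_gripper_width(),bot.read_position(),bot.read_contact_force())
bot.move_straight([*p,.2],vel=.1); print("w",bot.read_gripper_width(),bot.read_contact_force())
q=[.5565,-.0051]
bot.goto([*q,.2],down(-.12)); bot.move_straight([*q,.165],vel=.1); bot.wait(.3)
print(bot.read_gripper_width(),bot.read_position(),bot.read_tool_rot())
for n in("wrist","side","scene"): c,im=snap(n,n+"6")
a=cv2.imread("pics/side6_raw.png");b=cv2.imread("pics/scene6_raw.png")
def crop(n,im):
    c=bot.get_calibration(n);u=proj(c,[[*q,.12]])[0].astype(int);x,yy=max(u[0]-50,0),max(u[1]-40,0);print(n,x,yy);return cv2.resize(im[yy:yy+75,x:x+100],(400,300),interpolation=cv2.INTER_CUBIC)
w=cv2.resize(cv2.imread("pics/wrist6_raw.png"),(400,300))
cv2.imwrite("pics/v6.png",np.vstack([np.hstack([crop("side",a),crop("scene",b)]),np.hstack([w,w])]));print(bot.read_t())
```

```text
hit False
[ 0.3632 -0.3281  0.1836]
w 0.021725936745231534 [0.4853 0.2479 0.0693] [ 1.4953 -1.7723  9.3277]
w 0.02085548012595827 [-0.4242  0.199  -0.9088]
0.021388073892139727 [ 0.5568 -0.0051  0.1655] [-1.5708 -0.0008 -0.1201]
side 202 156
scene 191 142
26.0083
```

View pics/v6.png

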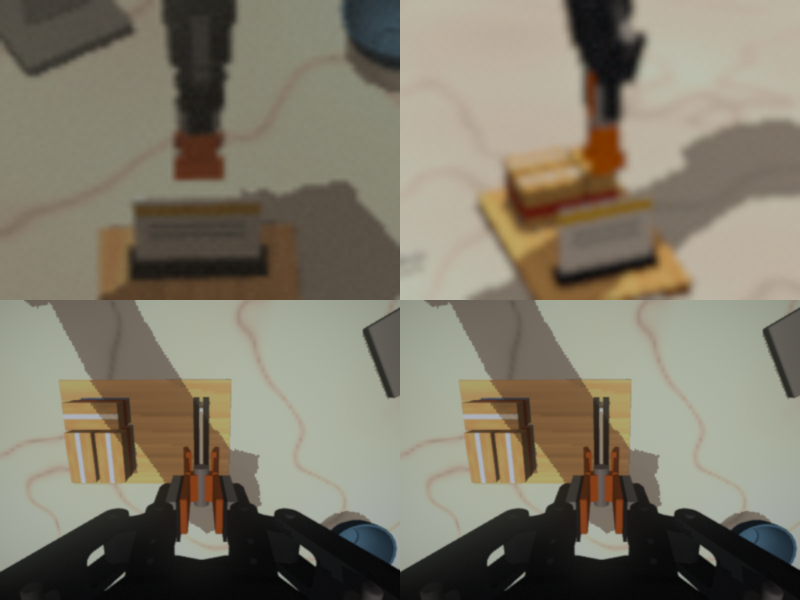

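v6: the clip is held gaping. In the wrist view the jaws, at x≈186 and 214 (400-wide), straddle the card line at x≈202 evenly, and the three cartons are undisturbed. One crop will check the card's line against the jaws.

```bash
python3 -c "
import cv2
i=cv2.imread('pics/wrist6_raw.png');cv2.imwrite('pics/w6c.png',cv2.resize(i[115:315,205:315],None,fx=3,fy=3,interpolation=cv2.INTER_CUBIC))"
```

```text
(no output)
```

View pics/w6c.png

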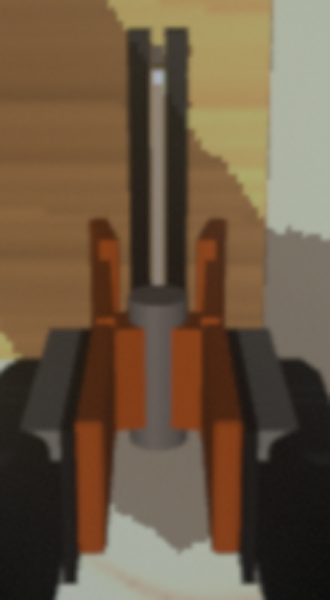

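In w6c the card edge lies at x=158. The jaw inner faces at 118 and 198, and the barrel at 158, are centred on it and parallel to it. Now I lower the clip.

Run:
```python
from m import *
c,im=load("wrist6"); e=onz(c,[[257.7,137.7],[257.7,210]],.085);print("end",e)
y=-.12;ctr=e[0]+.04*np.array([np.cos(y),np.sin(y),0]);print("card centre",ctr)
q=[.5565,-.0051]
print("hit",bot.move_straight([*q,.108],vel=.06,max_force=5)); bot.wait(.5)
print(bot.read_gripper_width(),bot.read_position(),bot.read_contact_force(),bot.read_t())
for n in("wrist","side","scene"): snap(n,n+"7")
def crop(n):
    im=cv2.imread(f"pics/{n}7_raw.png");c=bot.get_calibration(n);u=proj(c,[[*q,.08]])[0].astype(int);x,yy=u[0]-40,u[1]-30;print(n,x,yy);return cv2.resize(im[yy:yy+60,x:x+80],(400,300),interpolation=cv2.INTER_CUBIC)
w=cv2.resize(cv2.imread("pics/wrist7_raw.png")[115:340,140:440],(400,300))
cv2.imwrite("pics/v7.png",np.vstack([np.hstack([crop("side"),crop("scene")]),np.hstack([w,w*0])]))
```

```text
end [[ 0.5157 -0.0001  0.085 ]
 [ 0.5692 -0.0065  0.085 ]]
card centre [ 0.5554 -0.0049  0.085 ]
hit False
0.021561824922840988 [ 0.5565 -0.0051  0.108 ] [0.3335 0.0281 0.4767] 27.6083
side 212 176
scene 201 163
```

View pics/v7.png

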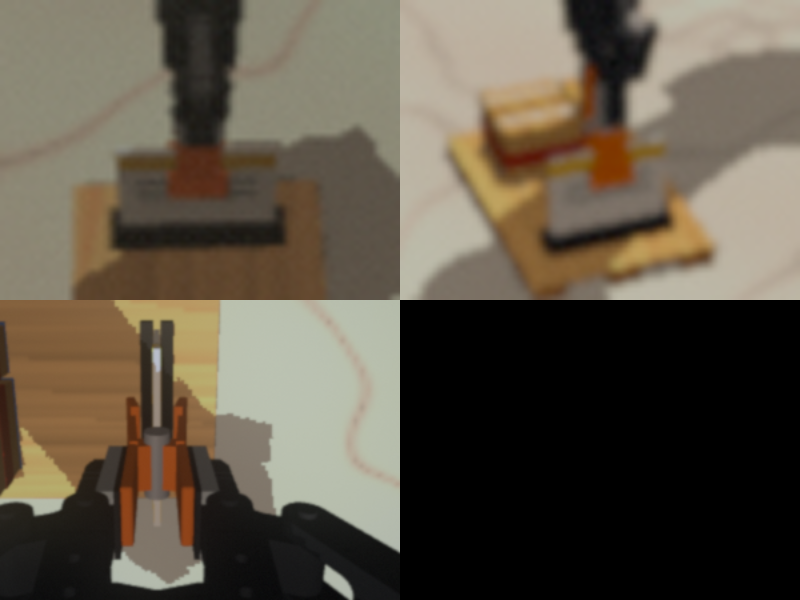

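v7: one jaw is on each side of the card. In the side view the front jaw's tip is at row 197 with the card top at about row 150, which is roughly 20 mm down after parallax. The clip is centred along the edge, the card line in the wrist view is midway between the jaws, and the force reading shows no contact. Handing in.

```bash
python3 -c "
from workcell import bot
bot.hand_in();print(bot.read_t(),bot.read_gripper_width())"
```

```text
the job is handed in; nothing more can be done
the job is handed in; nothing more can be done
```

I finished the job and handed it in at about 28 s of the 72 s allowed. The hand-in gives no verdict, so what follows rests on my own measurements.

- **Cartons:** The two loose cartons stand upright in the long and cross places. In the pictures their centres are within about 2 mm of the marks, and the carton already there looked undisturbed.
- **Clip:** I squeezed it at 20 N, lifted it off the fin and lowered it over the middle of the stock card's top edge. The fingers are 21.6 mm apart, so it should be fully open.
- **Final position:** The jaws are centred on the card to about 1 mm, with the tips roughly 20 mm below the edge. That depth comes from the arm's height and a rough reading of the side view. The tool force was about 0.6 N, so I saw no sign of the clip touching the card.
- **Bystanders:** The arm never worked close to the lantern, bowl or screwdriver, but I did not re-measure their positions at the end.

No check failed. The 8 N force stop tripped within about 0.2 mm of the target height on both carton placements, which is what I expected from touching the slab.

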